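Twist-lock and bolt the bead box

TASK

Close the bead box on the toy bench so that a toddler cannot open it: its twist cap only rests loosely on the mouth. Turn the cap where it sits, without lifting it off, until its tabs find the notches and it drops down home, then twist it clockwise (seen from above) to its stop, and push the steel bolt fully into the gap in the cap's rim. Leave the turtle and the toy spatula beside the box where they lie.

Things in the scene. Friction and masses are not known exactly. Their poses are not given: they have to be found in the camera images.
- cap_bar (a point): Middle of the upright grip bar (50 mm long, 12 wide, 24 tall) on the loose grey twist cap, on the cap's axis; 12 mm under the bar's top, 12 mm above the disc's top face. z up, x along the bar; the cap is alike after a half turn. At the start 28 mm above box_mouth, 17 mm once dropped home.
- cap: The cap (80 g): disc 76 mm wide, 5 thick; origin at the centre of its underside, axes as cap_bar. Beyond each bar end the rim has a gap 16 mm wide, 8 deep. Below: a hub in the mouth (2 mm play) and a tab under each bar end, lying on the lip. With the bar within 6 deg of the ribs' line it drops 11 mm by its weight unless pinched; then it turns only clockwise from above, 60 deg, to a hard stop.
- box_mouth (a point): Centre of the jar's mouth, at the top of its lip, 72 mm above the bench; z up. The bolt lies on the -x side. The notches (and two ribs outside the jar) lie on the line 60 deg counter-clockwise, seen from above, from this x axis. Dropped and twisted to the stop, the bar lies along this x axis, pointing at the bolt.
- bead_box: Bead box: fixed clear jar 70 mm wide, 72 tall, on a fixed wooden board; origin under the jar's axis, axes as box_mouth. Two white upright ribs on its outside, 6 mm wide, reach 44 mm from the axis, beyond the cap's rim, and mark the two notches.
- bolt_tab (a point): On the upright steel finger tab of the bolt (8 mm thick along x, 20 wide, 30 tall), 12 mm under its top; axes as box_mouth. Starts 79 to 85 mm from the jar's axis on the -x side, slides to +x. It stands on a wooden tower 50 mm long, 36 wide; all beside and behind it is free down to 14 mm below this point.
- bolt (a joint): Bolt travel towards the jar in m: 0 fully back, 0.020 fully home in the gap of the cap's rim. 1.5 N friction, stays where left. It goes home properly only when the cap is down and twisted to its stop.
- turtle: Loose green plastic toy turtle, 100 mm across, 53 mm tall, to the +y side of the box; origin under its centre. Bystander.
- spatula: Loose red toy spatula, 190 mm long, lying to the -y side of the box. Bystander.
Things that resemble listed ones, but are neither listed nor needed, are in the scene too. Leave any red look-alike of the cap alone.

How it is judged (in metres and radians):
On the way, in this order (a step that is already met when the one before it is completed fails the run):
1. the cap has dropped home in the mouth (z of cap_bar in the frame of box_mouth below 0.0195 m), for 0.1 s.
2. the cap, still down, is twisted clockwise to its stop (z of cap_bar in the frame of box_mouth below 0.0195 m and angle between the x axis of cap_bar and the x axis of box_mouth, either way round below 0.15 rad), for 0.1 s.
At the end, for the whole second after the job is handed in: The cap is down in the mouth (bar middle less than 19.5 mm above the lip, within 5 mm of the axis), twisted to its stop (bar within 0.15 rad of the box's x axis), and the bolt is pushed home into the gap in its rim (travel over 16.5 of 20 mm) (all of step 2 and horizontal distance between cap_bar and box_mouth below 0.005 m and value of joint bolt above 0.0165 m); the robot touches nothing.
It fails at once if the cap is lifted off the box (z of cap_bar in the frame of box_mouth above 0.042 m).
It fails at once if the turtle or the spatula is moved by more than 30 mm (distance of any of turtle, spatula from where it was at the start of the episode above 0.03 m).
It also fails if it takes over 61 s, if anything falls off the work surface, if the arm or the gripper's body presses on something with over 40 N, if the wrist force passes 120 N, or if a joint passes its speed limit or range.

ROBOT

A 6-joint arm with a two-finger parallel gripper is mounted at the origin on the work surface. World frame = base frame: x ahead of the robot, y to its left, z up, the work surface at z = 0. Lengths are in m, angles in degrees, forces in N, time in s.
With the tool pointing down it reaches from about 0.4 to 0.825 m from the base axis. Payload 7 kg.
Tool frame: the origin (TCP) lies at the very end of the fingers, on their centre line; the grasp point (between the pads) lies 19 mm behind it; z points along the fingers, y is the line along which they close (so a half turn about z gives the same grasp; the last joint's range is limited). The gripper opens to 88 mm and grips with 3 to 60 N. Pads are 19 mm wide; open, the fingers measure 130 mm over their backs; the gripper's body (78 mm by 193 mm) begins 47 mm behind the grasp point.
Start: joints at [90.304, 20.546, 0.682, 0, -70.136, -16.507], TCP at [0.188, 0.648, 0.227] pointing down, gripper open.
Joint ranges: [-176.03, 176.03], [-82.01, 121.73], [-58.28, 71.71], [-173.87, 95.51], [-174.79, -0.11], [-173.66, 173.66]. Speed limits (degrees/s): [136.94, 136.94, 172.46, 180, 180, 180].

INTERFACE

Orientations are given as [roll, pitch, yaw] about the fixed x, y, z axes, in that order (R = Rz(yaw) Ry(pitch) Rx(roll)).
In Python, from plant import ctrl gives the robot as it stands.
- The arm moves only by the tool carry_out, never from a script. Its argument "deltas" is a list that holds one entry, the list of rows, each a list of 5 numbers: the shift along the tool's x, y, z scaled (see below), then the turn about the tool's z scaled (see below), then the opening, from -1 (shut) to 1 (fully open). A call has 1 to 5 rows; each row is the pose to reach, as a shift and turn from the pose commanded when the call began, along the tool's axes at that moment, turning the shorter way round; what a row does not reach only later rows make up. The controller multiplies each number of a shift by 20 cm and each number of a turn by 2 pi rad. A row lasts 1/10 s, in which the tool goes at most 50 mm and 8.59 degrees, less where a joint would pass 70% of its speed; a pose out of reach is approached as far as the arm can. A call with a number of a shift or a turn outside -1 to 1 is refused whole. A call with a gripper value outside its range is refused whole. The fingers move at their own pace and stop on an object; the grip force is fixed at half the most. Time passes only in rows, so rows that repeat a pose let the fingers close. It gives the time, the measured TCP pose, the force, the opening and the grip force at its end, in the units of the state.
- ctrl.get_obs(): the state, without advancing time (a new reading comes with each control period).
- ctrl.snapshot(name): name is "side" or "top" or "wrist"; returns a dict with "color" (420x560x3 uint8, red, green, blue), "camera_matrix" (3x3 intrinsics, pixels), "k1" (the pictures are not rectified: a ray, as slopes to the right and down, at radius r is drawn at 1 + k1 r^2 times it, then the intrinsics apply), "R" (3x3) and "t" (3): a world point X has camera coordinates R X + t. Camera axes: x right, y down, z forward; pixel columns grow to the right and rows downward; lengths in m; the calibration is good to about 2 mm. A picture is of the moment at which its call begins. There is no depth.
- ctrl.close_job(): hands the job in; it is judged then, once.
Trained networks look in a picture, given as the dict that the camera call returned (one of the last four; its "shot" number tells which), for a name from the list of things; names that differ only in an ending like _2 or _b are one class to them, and where a whole thing is asked for, a point or a joint stands for the part that bears it (a point fixed in the world has none). Each returns a list of dicts, best first, with "p" (0 to 1); they miss things now and then, are a little off and sometimes report something else, mostly with a low value. They report only what shows in the picture. A call takes as long as a camera call. They do not tell look-alikes from the thing itself.
- ctrl.search_frame(picture, name): "centre" ([column, row] in pixels, amid what is visible of it).
- ctrl.silhouettes(picture, name): "mask" (420x560 bool, what is visible of it) and "centre" ([column, row] in pixels, amid what is visible of it).
- ctrl.spot_point(picture, name): "centre" ([column, row] in pixels: a listed point, or the origin of a listed thing).
The state is a dict: "clock": time; "joint_pos": joint angles; "qvel": joint speeds; "tau": joint torques, N m; "tool_pos": TCP position; "orientation": TCP orientation; "force": force on the tool from outside, world axes, zero at the start; "moment": the same for the moment, N m; "opening": finger opening in m; "gripper_force": force on a finger pad.
Only numpy, scipy, OpenCV 4.12 (cv2) and the standard library are available. Lean on these libraries where they do the work, as an engineer would, in place of code of your own. Each camera call takes 0.05 s, during which the arm holds its last target. There are 200 camera calls.

## Working session

There is one attempt and no reset: what is moved stays moved. The work goes in short steps, Python scripts to look and compute and a tool call to move; the robot and the scene stay as the last step left them, time stands still between calls to the robot, and variables do not carry over. Pictures are saved under pics/ and viewed, at most 10 in all, crops included, and the job is handed in when it is done.

Besides the shell and the picture viewer there is one more tool, called after "Call:" by a JSON object that holds its "method" and its "body". carry_out: Moves the arm, as the interface text tells. Its arguments: {"type":"object","properties":{"deltas":{"type":"array"}},"required":["deltas"]}

```bash
mkdir -p pics; cat > h.py <<'E'
import numpy as np, cv2
from plant import ctrl
def pix2ray(s,uv):
    K=np.array(s["camera_matrix"]);d=np.array([s["k1"],0,0,0,0.])
    n=cv2.undistortPoints(np.array([[uv]],float),K,d)[0,0]
    R=np.array(s["R"]);t=np.array(s["t"])
    return -R.T@t, R.T@np.array([n[0],n[1],1])
def at_z(s,uv,z):
    c,r=pix2ray(s,uv); return c+r*(z-c[2])/r[2]
def proj(s,X):
    R=np.array(s["R"]);K=np.array(s["camera_matrix"])
    return cv2.projectPoints(np.array(X,float).reshape(-1,1,3),cv2.Rodrigues(R)[0],np.array(s["t"],float),K,np.array([s["k1"],0,0,0,0.]))[0][:,0]
def tri(a):
    A=np.zeros((3,3));b=np.zeros(3)
    for s,uv in a:
        c,r=pix2ray(s,uv);r/=np.linalg.norm(r);P=np.eye(3)-np.outer(r,r);A+=P;b+=P@c
    return np.linalg.solve(A,b)
E
python3 - <<'E'
from h import *
np.set_printoptions(precision=3,suppress=True)
im=[]
for n in ["side","top","wrist"]:
    s=ctrl.snapshot(n); cv2.imwrite(f"pics/{n}0.png",s["color"][:,:,::-1])
    print(n,-np.array(s["R"]).T@np.array(s["t"]))
    for k in ["cap_bar","box_mouth","bolt_tab","bead_box","turtle","spatula"]:
        print(k,[(np.round(d["centre"],1).tolist(),round(d["p"],2)) for d in ctrl.spot_point(s,k)[:3]])
    im.append(s["color"][:,:,::-1])
cv2.imwrite("pics/all.png",cv2.resize(np.vstack([np.hstack(im[:2]),np.hstack([im[2],im[2]*0])]),(800,600)))
print({k:np.round(v,3) for k,v in ctrl.get_obs().items()})
E
```

```text
side [ 0.138 -0.667  0.738]
cap_bar [([331.9, 209.6], 0.96), ([233.8, 284.9], 0.92), ([330.7, 232.2], 0.55)]
box_mouth [([322.5, 242.4], 0.61)]
bolt_tab [([305.6, 258.9], 0.61), ([268.0, 241.6], 0.46), ([322.8, 241.7], 0.4)]
bead_box [([321.0, 266.7], 0.82), ([321.8, 241.7], 0.41)]
turtle [([266.7, 242.9], 0.81)]
spatula [([395.8, 299.6], 0.64)]
top [0.469 0.063 1.255]
cap_bar [([267.4, 142.2], 0.65), ([331.0, 183.2], 0.62), ([326.8, 273.5], 0.62)]
box_mouth [([330.8, 183.5], 0.81)]
bolt_tab [([347.0, 213.9], 0.65)]
bead_box [([329.2, 186.5], 0.65)]
turtle [([271.0, 218.8], 0.87)]
spatula [([390.8, 151.8], 0.6)]
wrist [0.257 0.628 0.385]
cap_bar []
box_mouth []
bolt_tab []
bead_box []
turtle []
spatula []
{'clock': np.float64(1.05), 'joint_pos': array([ 90.304,  20.545,   0.681,  -0.001, -70.135, -16.506]), 'qvel': array([-0.035,  0.002,  0.027,  0.076, -0.043, -0.004]), 'tau': array([  0.   , -58.24 ,  29.329,   7.003,   0.012,  -0.   ]), 'tool_pos': array([0.188, 0.648, 0.227]), 'orientation': array([-179.999,    0.002,  -16.202]), 'force': array([-0.154,  0.975, -0.89 ]), 'moment': array([-0.02 ,  0.008, -0.029]), 'gripper_force': np.float64(0.0), 'opening': np.float64(0.087)}
```

View pics/all.png

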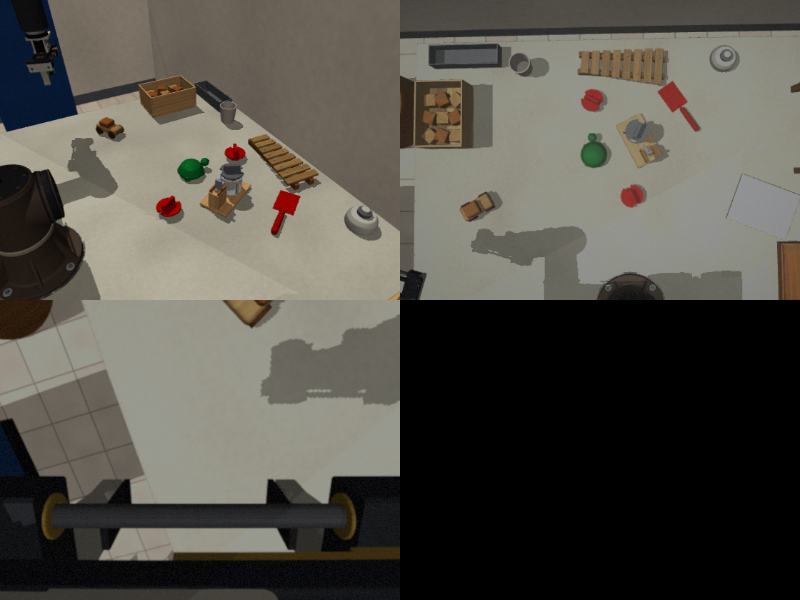

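Cap candidates in the top view are (331,183), (267,142) and (327,273). In the picture the last two are red and only (331,183) is grey, sitting on the clear jar on the wooden board. I'll confirm this in one enlarged crop.

```bash
python3 - <<'E'
from h import *
np.set_printoptions(precision=4,suppress=True)
s=ctrl.snapshot("side");t=ctrl.snapshot("top")
a=cv2.resize(s["color"][210:310,270:370,::-1],(400,400),interpolation=cv2.INTER_CUBIC)
b=cv2.resize(t["color"][143:243,290:390,::-1],(400,400),interpolation=cv2.INTER_CUBIC)
cv2.imwrite("pics/crop1.png",np.hstack([a,b]))
print("mouth tri",tri([(s,[322.5,242.4]),(t,[330.8,183.5])]), at_z(t,[330.8,183.5],.072),at_z(s,[322.5,242.4],.072))
print("bolt tri",tri([(s,[305.6,258.9]),(t,[347,213.9])]))
print("base", at_z(s,[321,266.7],0),at_z(t,[329.2,186.5],0))
for n,v in (("side",s),("top",t)):
  for k in ["cap_bar","bolt_tab","turtle","spatula"]:
    for d in ctrl.silhouettes(v,k)[:4]: print(n,k,np.round(d["centre"],1),round(d["p"],2),d["mask"].sum())
print("turtle",at_z(t,[271,218.8],0),at_z(s,[266.7,242.9],0),"spat",at_z(t,[390.8,151.8],0))
E
```

```text
mouth tri [ 0.5935 -0.0244  0.0773] [ 0.5952 -0.0255  0.072 ] [ 0.5959 -0.0188  0.072 ]
bolt tri [ 0.524  -0.0608  0.0866]
base [ 0.5939 -0.0217  0.    ] [ 0.5955 -0.0268  0.    ]
side cap_bar [233.5 290.9] 0.96 721
side cap_bar [326.1 237. ] 0.9 630
side cap_bar [328.2 215.2] 0.74 448
side bolt_tab [304.7 259.7] 0.46 151
side turtle [267.6 237.2] 0.72 988
side turtle [326.8 240.2] 0.42 616
side spatula [396.7 287.6] 0.67 1202
side spatula [306.2 257.4] 0.53 146
top cap_bar [268.9 143.5] 0.65 664
top cap_bar [324.  270.6] 0.59 748
top bolt_tab [342.  212.8] 0.67 99
top turtle [267.2 219.1] 0.97 1195
top spatula [382.7 139. ] 0.87 1252
turtle [0.5174 0.1179 0.    ] [0.5219 0.1182 0.    ] spat [ 0.6796 -0.1803  0.    ]
```

View pics/crop1.png

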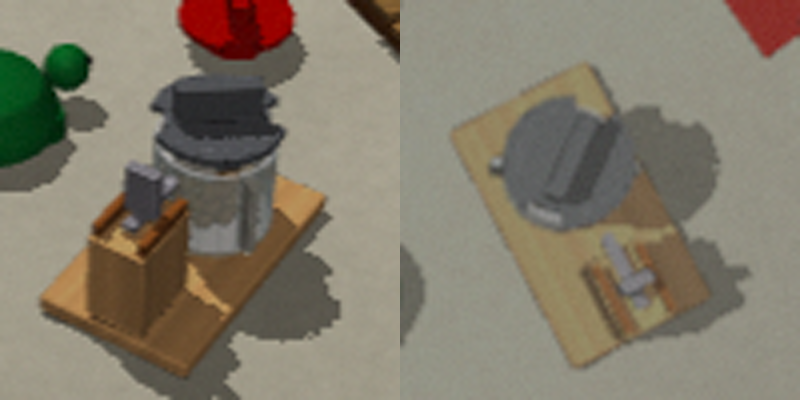

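The crop confirms the grey cap on the jar. Its bar lies about -36° from world x, a rib shows at crop (497,165) on the +y side, and the bolt tab is at crop (635,275). The box x axis is about 28° and the ribs about 88°. Next I move above the box for a wrist view.

Call:
{"method": "carry_out", "body": {"deltas": [[[0.84,0.84,-0.03,0,0],[0.84,0.84,-0.03,0,0],[0.84,0.84,-0.03,0,0],[0.84,0.84,-0.03,0,0],[0.84,0.84,-0.03,0,0]]]}}

```text
clock: 2.05
tool_pos: [0.3036, 0.4375, 0.233]
orientation: [-180.0, -0.0, -16.2]
force: [1.0, 0.7, 0.3]
opening: 0.053
gripper_force: 0.0
```

Call:
{"method": "carry_out", "body": {"deltas": [[[0.84,0.84,-0.03,0,0],[0.84,0.84,-0.03,0,0],[0.84,0.84,-0.03,0,0],[0.84,0.84,-0.03,0,0],[0.84,0.84,-0.03,0,0]]]}}

```text
clock: 2.55
tool_pos: [0.4179, 0.2294, 0.2391]
orientation: [-180.0, -0.0, -16.2]
force: [0.3, 1.1, -0.6]
opening: 0.0436
gripper_force: 0.0
```

Call:
{"method": "carry_out", "body": {"deltas": [[[0.84,0.84,-0.03,0.055,0],[0.84,0.84,-0.03,0.055,0],[0.84,0.84,-0.03,0.055,0],[0.84,0.84,-0.03,0.055,0],[0.84,0.84,-0.03,0.055,0]]]}}

```text
clock: 3.05
tool_pos: [0.5326, 0.021, 0.2449]
orientation: [-180.0, -0.0, -36.1]
force: [0.5, 0.2, 0.6]
opening: 0.0442
gripper_force: 0.0
```

```bash
python3 - <<'E'
from h import *
np.set_printoptions(precision=4,suppress=True)
s=ctrl.snapshot("wrist")
cv2.imwrite("pics/w1.png",s["color"][:,:,::-1])
print(ctrl.get_obs()["tool_pos"])
for k,z in (("cap_bar",.1),("box_mouth",.072),("bolt_tab",.086),("bead_box",0)):
    for d in ctrl.spot_point(s,k)[:3]: print(k,np.round(d["centre"],1),round(d["p"],2),at_z(s,d["centre"],z))
for d in ctrl.silhouettes(s,"cap_bar")[:3]: print(np.round(d["centre"],1),d["p"],d["mask"].sum())
E
```

```text
[0.5342 0.018  0.2447]
cap_bar [85.8 93.6] 0.63 [0.689  0.0928 0.1   ]
cap_bar [281.8 105.1] 0.61 [ 0.5912 -0.0264  0.1   ]
cap_bar [384.6 278. ] 0.6 [ 0.4166 -0.0137  0.1   ]
bolt_tab [364.8 143.8] 0.77 [ 0.5244 -0.065   0.086 ]
bolt_tab [279.7 104.4] 0.56 [ 0.5927 -0.0255  0.086 ]
[91.5 95.6] 0.96 4708
[374.9 249.4] 0.95 521
[279.2 105.2] 0.58 6526
```

View pics/w1.png

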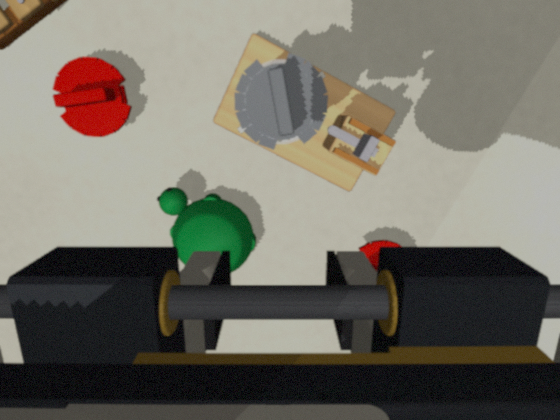

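The wrist view shows the grey cap at (281,100) and the bolt tab at (365,145). The red look-alikes are at (92,96) and (380,255). I'll enlarge this to get the bar and board edges.

```bash
python3 - <<'E'
import cv2
im=cv2.imread("pics/w1.png")[25:200,205:405]
cv2.imwrite("pics/w1c.png",cv2.resize(im,(800,700),interpolation=cv2.INTER_CUBIC)[:600])
E
```

```text
(no output)
```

View pics/w1c.png

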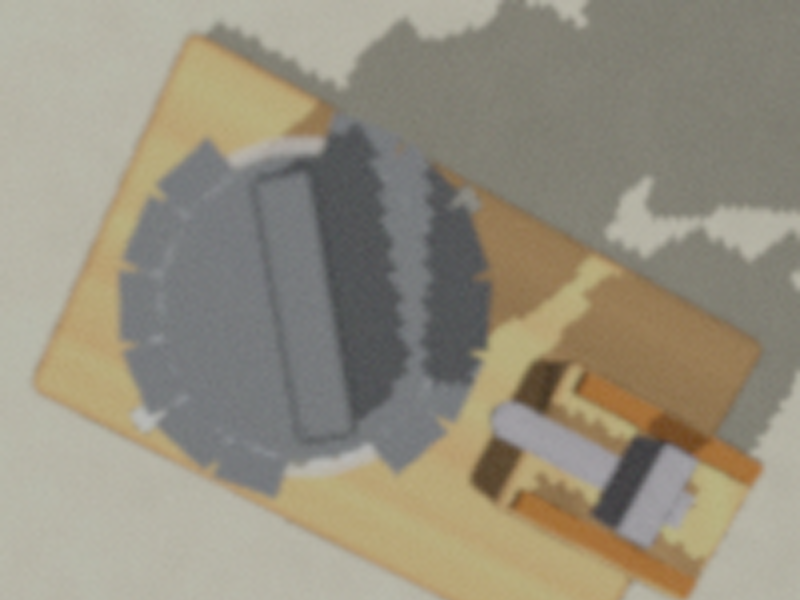

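```bash
python3 - <<'E'
from h import *
np.set_printoptions(precision=4,suppress=True)
s=ctrl.snapshot("wrist")
w=lambda c,z:at_z(s,[c[0]/4+205,c[1]/4+25],z)
ang=lambda a,b:np.degrees(np.arctan2(*(b-a)[1::-1]))
C=[w(c,.112) for c in [(258,178),(312,170),(354,430),(300,440)]]
print("bar",np.mean(C,0),ang((C[3]+C[2]),(C[0]+C[1])),np.linalg.norm(C[0]-C[3]),np.linalg.norm(C[0]-C[1]))
print("ribs",w((148,415),.07),w((465,200),.07),ang(w((465,200),.07),w((148,415),.07)))
print("board",ang(w((758,345),.012),w((195,38),.012)))
print("rod",ang(w((615,468),.075),w((505,415),.075)))
T=[w(c,.098) for c in [(640,437),(693,458),(650,543),(595,515)]]
print("tabtop",w((670,497),.098), ang(w((650,543),.098),w((693,458),.098)))
print("rail",ang(w((758,470),.072),w((585,378),.072)),ang(w((690,595),.072),w((518,495),.072)))
# disc gaps/outline: fit circle of disc top z=.088
P=np.array([w(c,.088)[:2] for c in [(120,290),(210,140),(490,300),(277,495),(205,468),(490,350),(402,470),(124,345)]])
A=np.c_[2*P,np.ones(len(P))];x=np.linalg.lstsq(A,(P**2).sum(1),rcond=None)[0]
print("disc",x[:2],np.sqrt(x[2]+x[0]**2+x[1]**2)); print(ctrl.get_obs()["tool_pos"])
E
```

```text
bar [ 0.592  -0.0244  0.112 ] -26.29492217204577 0.048190169112161625 0.010056624661734974
ribs [0.5943 0.0162 0.07  ] [ 0.5904 -0.0653  0.07  ] 87.23011064289835
board 27.2757144590861
rod 29.282578334510138
tabtop [ 0.5184 -0.0631  0.098 ] -59.84294271640275
rail 27.4552886924441 24.730177225047576
disc [ 0.5916 -0.0244] 0.03798545112019141
[0.5314 0.0243 0.2447]
```

The pose was still settling between pictures, so I'll re-register those pixels in a fresh, settled picture.

```bash
python3 - <<'E'
from h import *
np.set_printoptions(precision=4,suppress=True)
for i in range(2): 
    s=ctrl.snapshot("wrist"); print(ctrl.get_obs()["tool_pos"])
g=s["color"][:,:,::-1]; o=cv2.imread("pics/w1.png")
def sh(c,r=24):
    u,v=int(c[0]/4+205),int(c[1]/4+25); t=o[v-r:v+r,u-r:u+r]
    m=cv2.matchTemplate(g,t,cv2.TM_CCOEFF_NORMED);_,q,_,l=cv2.minMaxLoc(m)
    return np.array([l[0]+r-u,l[1]+r-v]),q
d,q=sh((305,305),40);e,q2=sh((650,490));print(d,q,e,q2)
w=lambda c,z,d:at_z(s,[c[0]/4+205+d[0],c[1]/4+25+d[1]],z)
C=[w(c,.112,d) for c in [(258,178),(312,170),(354,430),(300,440)]]
ang=lambda a,b:np.degrees(np.arctan2(*(b-a)[1::-1]))
print("bar",np.mean(C,0),ang((C[3]+C[2]),(C[0]+C[1])))
r1,r2=w((148,415),.07,d),w((465,200),.07,d);print("ribs",r1,r2,ang(r2,r1),(r1+r2)/2)
print("tab",w((670,497),.098,e))
for k,z in (("cap_bar",.1),("bolt_tab",.086)):
    for x in ctrl.spot_point(s,k)[:3]: print(k,np.round(x["centre"],1),round(x["p"],2),at_z(s,x["centre"],z))
E
```

```text
[0.5314 0.0245 0.2447]
[0.5314 0.0246 0.2448]
[ 3 -4] 0.9552729725837708 [ 3 -3] 0.9865096807479858
bar [ 0.5931 -0.0273  0.112 ] -26.079759212639765
ribs [0.5956 0.0127 0.07  ] [ 0.5917 -0.0685  0.07  ] 87.27790812380587 [ 0.5936 -0.0279  0.07  ]
tab [ 0.5191 -0.0659  0.098 ]
cap_bar [88.4 89.6] 0.84 [0.6885 0.0929 0.1   ]
cap_bar [281.6 100.8] 0.7 [ 0.5928 -0.0245  0.1   ]
cap_bar [387.3 276. ] 0.62 [ 0.4157 -0.0135  0.1   ]
bolt_tab [368.3 142.8] 0.87 [ 0.5223 -0.0643  0.086 ]
```

Call:
{"method": "carry_out", "body": {"deltas": [[[0.4,0.025,0,-0.028,0],[0.4,0.025,0.15,-0.028,0],[0.4,0.025,0.35,-0.028,0],[0.4,0.025,0.55,-0.028,0],[0.4,0.025,0.55,-0.028,0]]]}}

```text
clock: 4.1
tool_pos: [0.5897, -0.0278, 0.1291]
orientation: [179.7, 0.5, -26.0]
force: [-0.4, -0.4, -0.4]
opening: 0.0441
gripper_force: 0.0
```

Call:
{"method": "carry_out", "body": {"deltas": [[[0,0,0.1,0,0],[0,0,0.2,0,0],[0,0,0.2,0,0],[0,0,0.2,0,0],[0,0,0.2,0,0]]]}}

```text
clock: 4.6
tool_pos: [0.5947, -0.0271, 0.0968]
orientation: [-179.9, -0.1, -25.9]
force: [0.4, -0.5, -0.6]
opening: 0.0435
gripper_force: 0.0
```

Call:
{"method": "carry_out", "body": {"deltas": [[[0,0,0,0,-1],[0,0,0,0,-1],[0,0,0,0,-1],[0,0,0,0,-1],[0,0,0,0,-1]]]}}

```text
clock: 5.1
tool_pos: [0.5935, -0.0275, 0.0946]
orientation: [-180.0, -0.0, -25.9]
force: [0.3, 0.9, -0.4]
opening: 0.0117
gripper_force: 30.0
```

Call:
{"method": "carry_out", "body": {"deltas": [[[0,0,0,0.02,-1],[0,0,0,0.04,-1],[0,0,0,0.06,-1],[0,0,0,0.08,-1],[0,0,0,0.1,-1]]]}}

```text
clock: 5.6
tool_pos: [0.5935, -0.0275, 0.0945]
orientation: [180.0, -0.0, -62.2]
force: [-0.3, 0.7, -0.7]
opening: 0.0115
gripper_force: 30.0
```

Call:
{"method": "carry_out", "body": {"deltas": [[[0,0,0,0.02,-1],[0,0,0,0.04,-1],[0,0,0,0.06,-1],[0,0,0,0.08,-1],[0,0,0,0.086,-1]]]}}

```text
clock: 6.1
tool_pos: [0.5932, -0.0276, 0.0943]
orientation: [180.0, -0.0, -93.2]
force: [-0.4, -0.3, -0.5]
opening: 0.012
gripper_force: 30.0
```

Call:
{"method": "carry_out", "body": {"deltas": [[[0,0,0,0,-1],[0,0,0,0,-1],[0,0,0,0,-0.5],[0,0,0,0,-0.5],[0,0,0,0,-0.5]]]}}

```text
clock: 6.6
tool_pos: [0.5936, -0.0275, 0.0947]
orientation: [-180.0, 0.0, -92.9]
force: [-0.7, -0.3, 1.0]
opening: 0.0214
gripper_force: 0.0
```

```bash
python3 - <<'E'
from h import *
s=ctrl.snapshot("side");o=ctrl.get_obs();print(o["tool_pos"],o["orientation"],o["force"])
cv2.imwrite("pics/s2.png",cv2.resize(s["color"][190:310,250:400,::-1],(750,600),interpolation=cv2.INTER_CUBIC))
E
```

```text
[ 0.59360018 -0.02753485  0.09467003] [-1.79986088e+02  1.91838338e-04 -9.28653752e+01] [-0.50794602  0.2971983  -0.53729509]
```

View pics/s2.png

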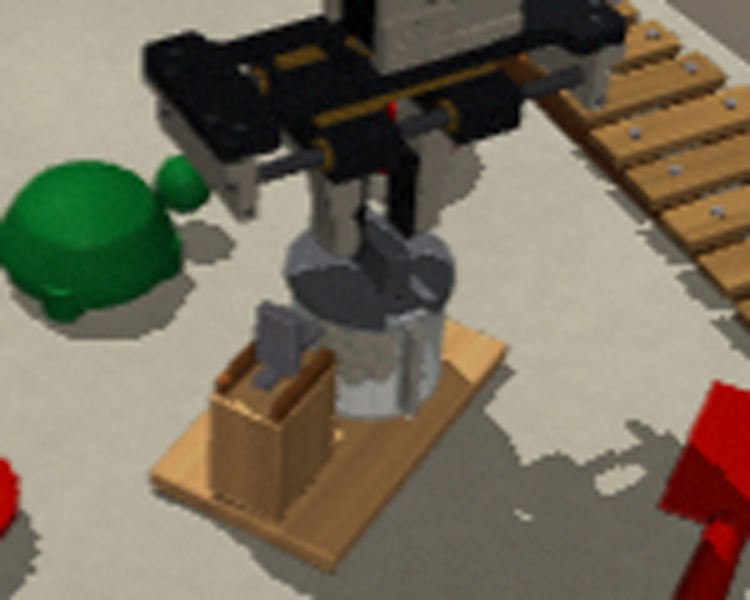

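The cap now looks seated: the disc is flush on the jar at crop (370,280), with clear space under the finger tips. I'll descend and regrip, watching for contact force, which would mean it hasn't dropped.

Call:
{"method": "carry_out", "body": {"deltas": [[[0,0,0.03,0,-0.5],[0,0,0.055,0,-0.5],[0,0,0.055,0,-0.5],[0,0,0.055,0,-0.5]]]}}

```text
clock: 7.05
tool_pos: [0.5933, -0.0276, 0.0832]
orientation: [180.0, -0.0, -92.9]
force: [0.4, 0.8, 0.3]
opening: 0.0221
gripper_force: 0.0
```

Call:
{"method": "carry_out", "body": {"deltas": [[[0,0,0,0,-1],[0,0,0,0,-1],[0,0,0,0,-1],[0,0,0,0,-1]]]}}

```text
clock: 7.45
tool_pos: [0.5936, -0.0275, 0.0837]
orientation: [-180.0, 0.0, -92.9]
force: [0.3, 0.3, -0.8]
opening: 0.012
gripper_force: 30.0
```

Call:
{"method": "carry_out", "body": {"deltas": [[[0,0,0,0.02,-1],[0,0,0,0.04,-1],[0,0,0,0.06,-1],[0,0,0,0.08,-1],[0,0,0,0.1,-1]]]}}

```text
clock: 7.95
tool_pos: [0.5936, -0.0275, 0.0837]
orientation: [-180.0, 0.0, -129.2]
force: [-0.3, -0.2, -0.2]
opening: 0.0118
gripper_force: 30.0
```

Call:
{"method": "carry_out", "body": {"deltas": [[[0,0,0,0.02,-1],[0,0,0,0.04,-1],[0,0,0,0.06,-1],[0,0,0,0.07,-1],[0,0,0,0.07,-1]]]}}

```text
clock: 8.45
tool_pos: [0.5935, -0.0267, 0.0837]
orientation: [180.0, 0.0, -154.2]
force: [-2.0, 4.0, 1.4]
opening: 0.0117
gripper_force: 30.0
```

```bash
python3 - <<'E'
from h import *
o=ctrl.get_obs();print(o["tool_pos"],o["orientation"],o["force"],o["moment"],o["opening"])
E
```

```text
[ 0.59349449 -0.02672902  0.08372741] [ 1.79955613e+02  4.14490540e-02 -1.54201626e+02] [-1.95814768  4.00563343  1.42219206] [1.68016447 0.53004271 0.05900906] 0.01173141591910782
```

Call:
{"method": "carry_out", "body": {"deltas": [[[0,0,0,0,-0.5],[0,0,0,0,-0.5],[0,0,0,0,-0.4],[0,0,-0.15,0,-0.4],[0,0,-0.3,0,-0.4]]]}}

```text
clock: 8.95
tool_pos: [0.5928, -0.0279, 0.1434]
orientation: [180.0, -0.2, -154.1]
force: [0.9, 0.4, -0.1]
opening: 0.0261
gripper_force: 0.0
```

Call:
{"method": "carry_out", "body": {"deltas": [[[0.2,-0.01,-0.04,0,-1],[0.4,-0.02,-0.04,0,-1],[0.53,-0.02,-0.04,0,-1],[0.53,-0.02,-0.04,0,-1],[0.53,-0.02,-0.04,0,-1]]]}}

```text
clock: 9.45
tool_pos: [0.5001, -0.0778, 0.1522]
orientation: [-180.0, 0.1, -154.1]
force: [1.0, -0.3, 0.8]
opening: 0.0007
gripper_force: 0.0
```

```bash
python3 - <<'E'
from h import *
t=ctrl.snapshot("top");t=ctrl.snapshot("top");s=ctrl.snapshot("side");o=ctrl.get_obs();print(o["tool_pos"],o["orientation"],o["force"])
a=cv2.resize(s["color"][200:300,270:370,::-1],(400,400),interpolation=cv2.INTER_CUBIC)
b=cv2.resize(t["color"][143:243,290:390,::-1],(400,400),interpolation=cv2.INTER_CUBIC)
cv2.imwrite("pics/c3.png",np.hstack([a,b]))
for v in(s,t):
  for d in ctrl.spot_point(v,"bolt_tab")[:2]+ctrl.spot_point(v,"cap_bar"): print(np.round(d["centre"],1),round(d["p"],2),at_z(v,d["centre"],.087))
E
```

```text
[ 0.50080973 -0.07718701  0.15156174] [-1.79985966e+02  1.22907964e-02 -1.54065093e+02] [ 0.85435258  0.00117267 -0.41115526]
[305.1 256.4] 0.69 [ 0.52789022 -0.05417168  0.087     ]
[394.9 298.5] 0.21 [ 0.61585941 -0.24176867  0.087     ]
[234.8 284.8] 0.92 [ 0.36160503 -0.05807922  0.087     ]
[328.3 237.4] 0.83 [ 0.60646996 -0.0250919   0.087     ]
[327.  274.7] 0.92 [ 0.38490682 -0.01239838  0.087     ]
[267.1 140.6] 0.9 [0.695458   0.12132697 0.087     ]
[331.1 185.9] 0.86 [ 0.58806328 -0.02495194  0.087     ]
```

View pics/c3.png

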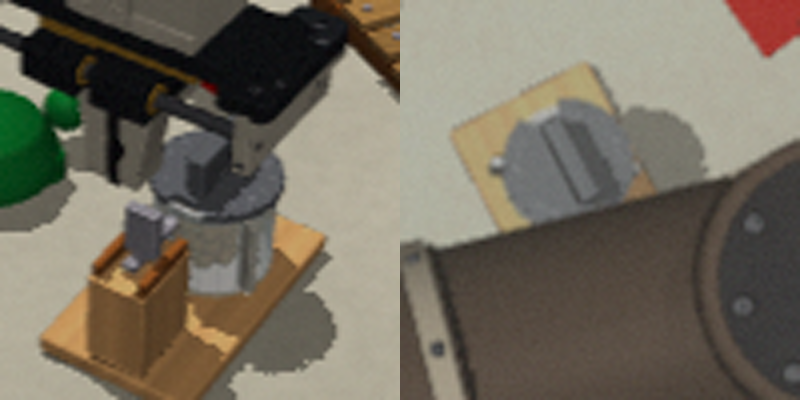

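The cap is down and its bar points at the bolt. The fingers are behind the tab, so I'll go down and then push along tool -x.

Call:
{"method": "carry_out", "body": {"deltas": [[[0,0.01,0.1,0,-1],[0,0.01,0.2,0,-1],[0,0.01,0.3,0,-1],[0,0.01,0.35,0,-1],[0,0.01,0.35,0,-1]]]}}

```text
clock: 10.3
tool_pos: [0.4982, -0.0757, 0.0802]
orientation: [180.0, -0.2, -154.1]
force: [0.7, 0.3, 0.5]
opening: 0.0007
gripper_force: 0.0
```

Call:
{"method": "carry_out", "body": {"deltas": [[[-0.02,0,0,0,-1],[-0.04,0,0,0,-1],[-0.06,0,0,0,-1],[-0.08,0,0,0,-1],[-0.08,0,0,0,-1]]]}}

```text
clock: 10.8
tool_pos: [0.5141, -0.0684, 0.0819]
orientation: [-180.0, 0.0, -154.1]
force: [-0.0, 0.3, 0.2]
opening: 0.0006
gripper_force: 0.0
```

Call:
{"method": "carry_out", "body": {"deltas": [[[-0.015,0,0,0,-1],[-0.03,0,0,0,-1],[-0.04,0,0,0,-1],[-0.04,0,0,0,-1],[-0.04,0,0,0,-1]]]}}

```text
clock: 11.3
tool_pos: [0.5209, -0.065, 0.0815]
orientation: [-180.0, 0.0, -154.1]
force: [-0.5, 0.5, -1.0]
opening: 0.0002
gripper_force: 0.0
```

```bash
python3 - <<'E'
from h import *
s=ctrl.snapshot("side");w=ctrl.snapshot("wrist")
a=cv2.resize(s["color"][200:300,270:370,::-1],(400,400),interpolation=cv2.INTER_CUBIC)
b=cv2.resize(w["color"][:,:,::-1],(400,300))
cv2.imwrite("pics/c4.png",np.hstack([a,np.vstack([b,np.zeros((100,400,3),np.uint8)])]))
for d in ctrl.spot_point(s,"bolt_tab")[:2]: print(np.round(d["centre"],1),round(d["p"],2),at_z(s,d["centre"],.087))
E
```

```text
(no output)
```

View pics/c4.png

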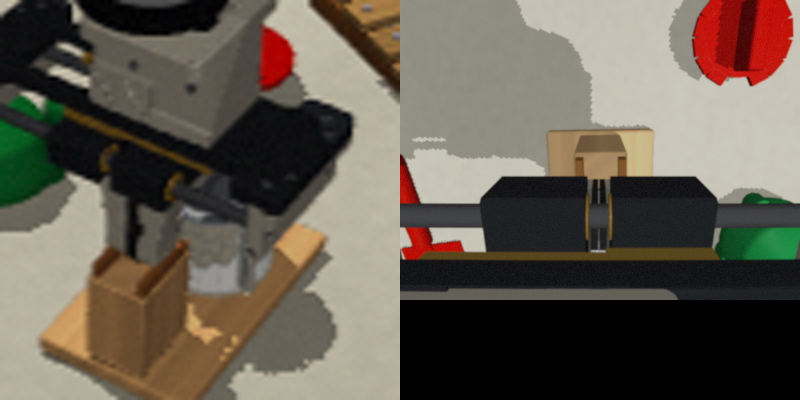

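The tab is no longer behind the fingers, at its old place around crop (145,235), so the bolt is being pushed. I'll continue in small steps to the stop, watching the force.

Call:
{"method": "carry_out", "body": {"deltas": [[[-0.01,0,0,0,-1],[-0.02,0,0,0,-1],[-0.02,0,0,0,-1],[-0.02,0,0,0,-1]]]}}

```text
clock: 11.85
tool_pos: [0.5232, -0.0638, 0.0814]
orientation: [180.0, -0.1, -154.1]
force: [-5.4, -2.1, 3.7]
opening: 0.0004
gripper_force: 2.6
```

Call:
{"method": "carry_out", "body": {"deltas": [[[-0.01,0,0,0,-1],[-0.015,0,0,0,-1],[-0.015,0,0,0,-1],[-0.015,0,0,0,-1]]]}}

```text
clock: 12.25
tool_pos: [0.5234, -0.0637, 0.0812]
orientation: [179.9, -0.4, -154.1]
force: [-12.0, -5.8, 9.4]
opening: 0.0008
gripper_force: 6.7
```

A hard stop at about 13 N. I'll press slightly more, then back off and measure.

Call:
{"method": "carry_out", "body": {"deltas": [[[-0.015,0,0,0,-1],[-0.015,0,0,0,-1],[-0.015,0,0,0,-1]]]}}

```text
clock: 12.55
tool_pos: [0.5234, -0.0635, 0.0809]
orientation: [179.9, -0.7, -154.1]
force: [-19.1, -9.6, 16.6]
opening: 0.0004
gripper_force: 10.8
```

Call:
{"method": "carry_out", "body": {"deltas": [[[0.15,0,0,0,-1],[0.15,0,-0.2,0,-1],[0.15,0,-0.4,0,-1],[0.15,0,-0.6,0,-1],[0.15,0,-0.8,0,-1]]]}}

```text
clock: 13.05
tool_pos: [0.503, -0.0737, 0.2436]
orientation: [-180.0, 0.1, -154.1]
force: [0.7, -0.2, -0.5]
opening: 0.0003
gripper_force: 0.0
```

Call:
{"method": "carry_out", "body": {"deltas": [[[-0.25,-0.2,0,0,-1],[-0.5,-0.4,0,0,-1],[-0.7,-0.6,0,0,-1],[-0.9,-0.8,0,0,-1],[-0.9,-0.8,0,0,-1]]]}}

```text
clock: 13.55
tool_pos: [0.7372, -0.1398, 0.2408]
orientation: [-180.0, 0.1, -154.1]
force: [0.3, 0.4, 0.4]
opening: 0.0003
gripper_force: 0.0
```

```bash
python3 - <<'E'
from h import *
t=ctrl.snapshot("top");s=ctrl.snapshot("side");t=ctrl.snapshot("top");w=ctrl.snapshot("wrist")
f=lambda i:cv2.resize(i[:,:,::-1],(400,400),interpolation=cv2.INTER_CUBIC)
c=cv2.resize(w["color"][:,:,::-1],(267,200))
I=np.zeros((600,800,3),np.uint8);I[:400]=np.hstack([f(s["color"][205:305,270:370]),f(t["color"][143:243,290:390])]);I[400:,:267]=c
cv2.imwrite("pics/c5.png",I);cv2.imwrite("pics/wr5.png",w["color"][:,:,::-1])
print(ctrl.get_obs()["tool_pos"],ctrl.get_obs()["force"])
m=np.array([.5935,-.0273]);u=np.array([np.cos(np.radians(27.3)),np.sin(np.radians(27.3))])
for n,v in(("s",s),("t",t),("w",w)):
  for d in ctrl.spot_point(v,"bolt_tab")[:2]:
    p=at_z(v,d["centre"],.087); print(n,np.round(d["centre"],1),round(d["p"],2),p,"dist",(p[:2]-m)@u)
  for k in("turtle","spatula"): print(n,k,[at_z(v,d["centre"],0) for d in ctrl.spot_point(v,k)[:1]])
E
```

```text
[ 0.73520992 -0.13936619  0.23943981] [ 0.19892795  0.52603127 -0.03008597]
s [309.  254.4] 0.66 [ 0.53853169 -0.05277541  0.087     ] dist -0.0605300719262236
s turtle [array([0.52578584, 0.11918469, 0.        ])]
s spatula [array([ 0.67738218, -0.18540045,  0.        ])]
t turtle [array([0.52043195, 0.12703937, 0.        ])]
t spatula [array([ 0.67710658, -0.18225859,  0.        ])]
w [498.3   7.3] 0.93 [ 0.53025886 -0.05410316  0.087     ] dist -0.06849042705468858
w turtle []
w spatula [array([ 0.67840982, -0.18511554,  0.        ])]
```

View pics/c5.png

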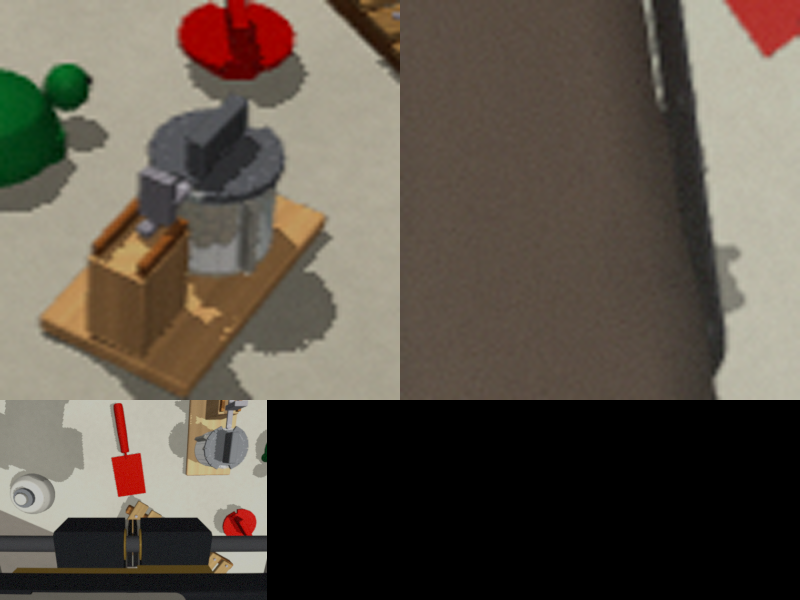

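The side view shows the cap down, with the tab at crop (160,195) moved towards the jar. Next I'll measure the travel by matching the tab between the first side image and this one.

```bash
python3 - <<'E'
from h import *
s=ctrl.snapshot("side");cv2.imwrite("pics/s6.png",s["color"][:,:,::-1])
u=np.array([np.cos(np.radians(27.3)),np.sin(np.radians(27.3)),0]);m=np.array([.5935,-.0273,.087])
for d in(.083,.075,.068,.065,.063): print(d,proj(s,m-u*d))
o=cv2.imread("pics/side0.png");g=s["color"][:,:,::-1]
k=6;O=cv2.resize(o,None,fx=k,fy=k,interpolation=cv2.INTER_CUBIC);G=cv2.resize(g.copy(),None,fx=k,fy=k,interpolation=cv2.INTER_CUBIC)
# tab body in side0: crop1 (125..162,163..225)/4+(270,210)
for (x0,x1,y0,y1) in [(300,312,249,264),(299,309,248,260),(300,311,250,266)]:
    T=O[y0*k:y1*k,x0*k:x1*k];W=G[(y0-15)*k:(y1+10)*k,(x0-10)*k:(x1+20)*k]
    r=cv2.matchTemplate(W,T,cv2.TM_CCOEFF_NORMED);_,q,_,l=cv2.minMaxLoc(r);print("shift",l[0]/k-10,l[1]/k-15,q)
E
```

```text
0.083 [[304.54849063 260.75719151]]
0.075 [[306.51834945 258.62998884]]
0.068 [[308.22445924 256.78755137]]
0.065 [[308.95070442 256.00326079]]
0.063 [[309.43323279 255.48216143]]
shift 3.333333333333334 -3.5 0.8689748644828796
shift 15.5 -12.333333333333334 0.8436868190765381
shift 3.5 -3.666666666666666 0.9207348227500916
```

Both the side view (about 14 of 20 mm) and the wrist view (68 mm from the axis) say the bolt stopped short, so I won't hand in yet. I'll look close up at the rim gap and bolt.

Call:
{"method": "carry_out", "body": {"deltas": [[[0.02,0.2,0,0,-1],[0.05,0.4,0.1,0,-1],[0.07,0.6,0.2,0,-1],[0.07,0.81,0.3,0,-1],[0.07,0.81,0.3,0,-1]]]}}

```text
clock: 14.75
tool_pos: [0.6475, 0.004, 0.1793]
orientation: [179.9, -0.2, -153.9]
force: [0.2, 0.0, -0.2]
opening: 0.0005
gripper_force: 0.0
```

Call:
{"method": "carry_out", "body": {"deltas": [[[0,0,0,0,-1],[0,0,0,0,-1],[0,0,0,0,-1]]]}}

```text
clock: 15.05
tool_pos: [0.6518, -0.0003, 0.1821]
orientation: [-180.0, 0.1, -154.1]
force: [-0.6, 0.4, -0.1]
opening: -0.0
gripper_force: 0.0
```

```bash
python3 - <<'E'
from h import *
w=ctrl.snapshot("wrist");w=ctrl.snapshot("wrist");cv2.imwrite("pics/w6.png",w["color"][:,:,::-1])
import json;json.dump({k:np.array(w[k]).tolist() for k in("camera_matrix","k1","R","t")},open("w6.json","w"))
p=proj(w,[[.5935,-.0273,.08],[.53,-.057,.09]]);print(p)
c=p.mean(0).astype(int);y=max(c[1]-75,0);x=max(c[0]-100,0);print(x,y)
cv2.imwrite("pics/w6c.png",cv2.resize(w["color"][y:y+150,x:x+200,::-1],(800,600),interpolation=cv2.INTER_CUBIC))
for k,z in (("cap_bar",.089),("bolt_tab",.087)):
  for d in ctrl.spot_point(w,k)[:2]: print(k,np.round(d["centre"],1),round(d["p"],2),at_z(w,d["centre"],z))
E
```

```text
[[280.71176281 121.18540587]
 [282.71313005   3.78417617]]
181 0
cap_bar [279.4 126.5] 0.6 [ 0.59673098 -0.02675188  0.089     ]
bolt_tab [461.9 121.3] 0.74 [0.54034012 0.08127132 0.087     ]
bolt_tab [279.2  10.6] 0.61 [ 0.53370741 -0.05756939  0.087     ]
```

View pics/w6c.png

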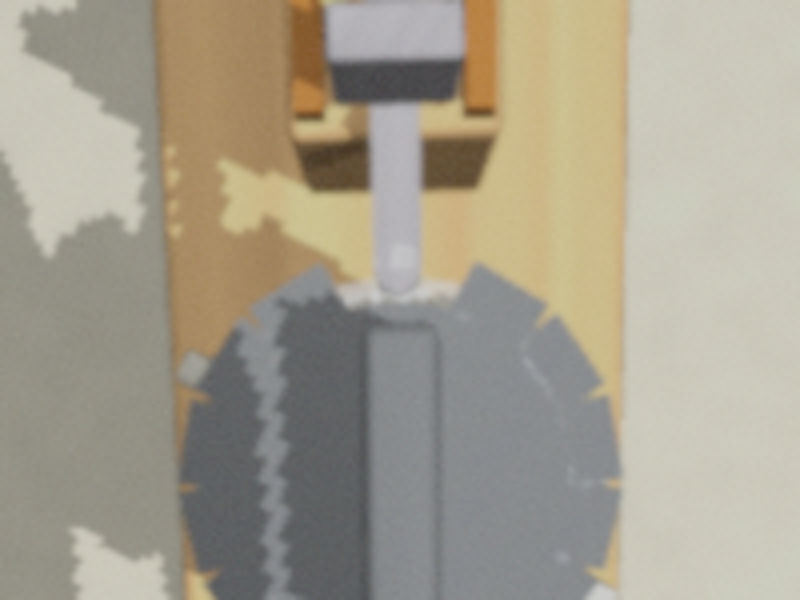

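The tip is well aligned and inside the gap, but about 25 crop px (4 mm) short of the gap's floor. I'll compare tip and tab positions with the start.

```bash
python3 - <<'E'
from h import *
import json
np.set_printoptions(precision=4,suppress=True)
w=json.load(open("w6.json"))
o=ctrl.get_obs();print(o["tool_pos"],o["orientation"])
def T(p,yaw):
    a=np.radians(yaw);return np.array([[np.cos(a),np.sin(a),0],[np.sin(a),-np.cos(a),0],[0,0,-1.]]),np.array(p)
R1,p1=T(o["tool_pos"],o["orientation"][2]);R0,p0=T([.5314,.0246,.2448],-36.05)
Rc=np.array(w["R"]);M=Rc@R1; off=Rc@p1+np.array(w["t"])   # Xc = M*Xtool+off
R=M@R0.T; s0=dict(w,R=R,t=off-R@p0)
u=np.array([np.cos(np.radians(27.3)),np.sin(np.radians(27.3))]);m=np.array([.5935,-.0273])
A=lambda s,uv,z:-(at_z(s,uv,z)[:2]-m)@u
f0=lambda c:[c[0]/4+208,c[1]/4+21.7]; f1=lambda c:[c[0]/4+181,c[1]/4]
print("centre check",at_z(s0,f0((306,305)),.112), at_z(w,f1((403,480)),.077))
for z in(.074,.078): print("tip",A(s0,f0((492,410)),z),A(w,f1((400,295)),z))
for z in(.098,.101): print("tab front top edge",A(s0,f0((643,476)),z),A(w,f1((396,62)),z))
for z in(.068,.072): print("tower front edge",A(s0,f0((536,432)),z),A(w,f1((400,137)),z))
print("gap floor",A(w,f1((403,322)),.077),"rim",A(w,f1((403,264)),.077))
E
```

```text
[ 0.6513 -0.0003  0.1816] [-179.9961    0.0084 -154.147 ]
centre check [ 0.5937 -0.0256  0.112 ] [ 0.5925 -0.0269  0.077 ]
tip 0.04500501743028737 0.031116568904369864
tip 0.04443970222995703 0.030772316675825563
tab front top edge 0.07536718093806552 0.06179974905659666
tab front top edge 0.07461176119947872 0.06113616678580944
tower front edge 0.05685689981770231 0.05686095234385238
tower front edge 0.05616040141152701 0.0561461736719205
gap floor 0.026555845193923153 rim 0.03572709781915479
```

The bolt tab moved 13.6 mm and stopped hard at 65 mm from the axis. The tip is at 31 mm, right at the floor of the gap (38 − 8 = 30 mm). It therefore started partly advanced (79 mm, the near end of the 79–85 mm range), and this stop is its home. The cap is down, aligned and centred, and the robot is clear.

```bash
python3 -c "
from plant import ctrl
print(ctrl.close_job())"
```

```text
the job is handed in; nothing more can be done
None
```

I handed the job in with the cap dropped and twisted to its stop and the bolt pushed to a hard stop. The verdict wasn't shown, and bolt travel (over 16.5 mm needed) is inferred, not read: it moved only 13.6 mm, but its tip reached the floor of the rim gap.

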